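# Hang the slide rack on the folding hook

## Task

Swing the folding hook on the drying stand fully out from the board, then hang the slide rack on it by its carrying bail to drip dry, so that it hangs still on the hook's arm between hinge and upturned pin. Leave the tray, jar and dishes where they stand.

Things in the scene. Friction and masses are not known exactly. Their poses are not given: they have to be found in the camera images.
- stand: Fixed low drying stand: two steel posts (16 mm wide, 200 mm apart) carry a white board 216 mm wide (its y), 12 mm thick, 177 to 205 mm above the bench; open below. Origin on the bench under the board's middle; z up, x points out of the board's back: the hook is on the -x side. A 130 x 160 x 14 mm drip tray is fixed at the foot on the hook side. Place and yaw vary.
- hook (a joint): Folding hook on the board, hinge axis vertical, rad: 0 = folded flat along the board (pointing to the stand's +y), 1.571 = end stop, fully out, square to the board (the stand's -x), turning anticlockwise from above. Starts at 0 to 0.25. The hinge is lightly stiff (about 0.06 N m): it stays where it is left.
- hook_hinge (a point): Point on the hook's hinge axis at mid-height of the hook's arm: 200 mm above the bench, 22 mm in front of the board's middle plane and 45 mm to the stand's -y side of its middle.
- hook_arm (a point): Middle of the top edge of the hook's arm, 45 mm from the hinge axis. The arm is a level steel strip 8 mm thick and 12 mm high. This point turns with the hook: its y axis points along the arm to the free end, its z axis up.
- hook_pin (a point): Middle of the bare part of the round upright pin at the hook's free end, 90.5 mm from the hinge axis. The pin is 9 mm in diameter and stands 22 mm above the arm's top edge; its top is 10 mm above this point, 228 mm above the bench. All of that is above the board's top edge, so free from all sides.
- rack: Loose steel slide-staining rack, 130 to 250 g: open box 70 (its x) x 46 (its y) x 42 mm high with a rigid upright carrying bail, 125 mm high in all. Origin at the centre of its underside, z up. The bail is an arch in its y-z plane: at each y end a flat upright 12 mm wide, 4 mm thick (46 mm over both, 38 between) up to 113 mm, joined by a peaked round bar 6 mm thick.
- rack_centre (a point): Centre of the rack, half-way up (62.5 mm above its underside), in the open window of the bail; axes as the rack's.
- rack_bail (a point): Underside of the bail's bar at its peak, 119 mm above the rack's underside; the open window below it reaches down to the box's rim at 42 mm. Axes as the rack's.
- tray: Bystander: an open steel slide tray 70 x 50 x 42 mm without a bail; origin at the centre of its underside.
- dishes: Bystander: stack of three clear dishes, 90 mm in diameter, 44 mm high; origin at the centre of its underside.
- jar: Bystander: lidded jar 56 mm in diameter, 85 mm high; origin at the centre of its underside.
Mind the look-alikes: they are no part of the job. What is shaped like the rack but red is not meant.

How it is judged:
By the outcome, as a careful person would: the job done as asked, in the order asked, and still so for the second after the job is handed in, with the robot touching nothing.
It also fails if it takes over 64 s, if anything falls off the work surface, if the arm or the gripper's body presses on something with over 40 N, if the wrist force passes 120 N, or if a joint passes its speed limit or range.

## Robot

A 6-joint arm with a two-finger parallel gripper is mounted at the origin on the work surface. World frame = base frame: x ahead of the robot, y to its left, z up, the work surface at z = 0. Lengths are in m, angles in rad, forces in N, time in s.
With the tool pointing down it reaches from about 0.35 to 0.875 m from the base axis. Payload 4.2 kg.
Tool frame: the origin (TCP) lies at the very end of the fingers, on their centre line; the grasp point (between the pads) lies 19 mm behind it (ctrl.grip_depth is the x of the grasp point in the tool frame, in m); x points along the fingers, z is the direction in which the jaws open and shut, and the axes are right-handed (so a half turn about x gives the same grasp; the last joint's range is limited). The gripper opens to 87 mm and grips with 3 to 60 N. Pads are 19 mm wide; open, the fingers measure 117 mm over their backs; the gripper's body (75 mm by 190 mm) begins 51 mm behind the grasp point.
Start: joints at [1.498, 0.385, 0.008, 0, -1.194, -0.259], TCP at [0.204, 0.591, 0.223] pointing down, gripper open.
Joint ranges: [-3.14, 3.14], [-1.21, 2.06], [-1.07, 1.41], [-3.16, 2.05], [-2.99, -0.16], [-3.1, 3.1]. Speed limits (rad/s): [2.79, 2.79, 3.14, 3.14, 3.14, 3.14].

## Interface

Orientations are given as a unit quaternion [w, x, y, z].
In Python, from plant import ctrl gives the robot as it stands.
- The arm moves only by the tool apply_moves, never from a script. Its arguments are lists of equal length, an entry for each row: "dp": the shift along the world's x, y, z in m, a list of three; "turn": the turn, a rotation vector about the world's x, y, z in degrees, a list of three; "fingers": the opening, from 0 (shut) to 1 (fully open). In form: {"dp": [[x, y, z], ...], "turn": [[wx, wy, wz], ...], "fingers": [fingers, ...]}. A call has 1 to 10 rows; each row is the pose to reach, as a shift and turn from the pose commanded when the call began; what a row does not reach only later rows make up. A row lasts 1/12 s, in which the tool goes at most 41.7 mm and 7.16 degrees, less where a joint would pass 70% of its speed; a pose out of reach is approached as far as the arm can. A call with a gripper value outside its range is refused whole. The fingers move at their own pace and stop on an object; "grip_force" is the grip in N (left out, the last holds). Time passes only in rows, so rows that repeat a pose let the fingers close. It gives the time, the measured TCP pose, the force and the opening at its end, in the units of the state.
- ctrl.state(): the state, without advancing time (a new reading comes with each control period).
- ctrl.capture(name): name is "scene" or "top" or "wrist"; returns (picture, depth): 384x512x3 uint8, red, green, blue; 384x512 float32, m along the optical axis (not along the pixel's ray), 0 where there is no reading.
- ctrl.get_calibration(name): a dict with "vertical_fov" (degrees; the focal length in pixels is half the picture's height over the tangent of half this angle, whatever the lens; pixels are square), "cx", "cy" (the principal point, pixels), "world_to_cam" (4x4, takes a point from world to camera coordinates); the wrist camera has in their place "hand_eye" (4x4, takes a point from camera to tool coordinates, whose origin is the TCP and whose axes are the tool frame's). Camera axes: x right, y down, z forward; pixel columns grow to the right and rows downward; lengths in m; the calibration is good to about 2 mm. A picture is of the moment at which its call begins: read the wrist's pose just before it. get_calibration takes no time and is no camera call.
- ctrl.close_job(): hands the job in, once; it reports no verdict.
The state is a dict: "time_s": time; "joints": joint angles; "joint_velocities": joint speeds; "joint_torque": joint torques, N m; "ee_pos": TCP position; "orientation": TCP orientation; "force": force on the tool from outside, world axes, zero at the start; "wrist_torque": the same for the moment, N m; "opening": finger opening in m.
Only numpy, scipy, OpenCV 4.12 (cv2) and the standard library are available. Lean on these libraries where they do the work, as an engineer would, in place of code of your own. Each camera call takes 0.05 s, during which the arm holds its last target.

## Working session

There is one attempt and no reset: what is moved stays moved. The work goes in short steps, Python scripts to look and compute and a tool call to move; the robot and the scene stay as the last step left them, time stands still between calls to the robot, and variables do not carry over. Pictures are saved under pics/ and viewed, and the job is handed in when it is done.

Besides the shell and the picture viewer there is one more tool, called after "Call:" in YAML: its name, and indented under it one key for each argument. apply_moves: Moves the arm, as the interface text tells. Its arguments: {"type":"object","properties":{"dp":{"type":"array"},"turn":{"type":"array"},"fingers":{"type":"array"},"grip_force":{"type":"number"}},"required":["dp","turn","fingers"]}

```bash
ls; mkdir -p pics
cat > h.py <<'E'
import numpy as np, cv2
from plant import ctrl
from scipy.spatial.transform import Rotation as R
def cap(n,fn):
    s=ctrl.state(); im,d=ctrl.capture(n)
    np.savez('pics/'+fn+'.npz',im=im,d=d,p=s['ee_pos'],q=s['orientation'])
    cv2.imwrite('pics/'+fn+'.png',cv2.cvtColor(im,cv2.COLOR_RGB2BGR)); return im,d
def cam(n,fn):
    c=ctrl.get_calibration(n); f=192/np.tan(np.radians(c['vertical_fov'])/2)
    if n=='wrist':
        z=np.load('pics/'+fn+'.npz'); q=z['q']; T=np.eye(4); T[:3,:3]=R.from_quat([q[1],q[2],q[3],q[0]]).as_matrix(); T[:3,3]=z['p']
        T=T@np.array(c['hand_eye'])
    else: T=np.linalg.inv(np.array(c['world_to_cam']))
    return f,c['cx'],c['cy'],T
def cloud(n,fn):
    z=np.load('pics/'+fn+'.npz'); d=z['d']; f,cx,cy,T=cam(n,fn)
    v,u=np.mgrid[0:384,0:512]
    P=np.stack([(u-cx)/f*d,(v-cy)/f*d,d],-1)@T[:3,:3].T+T[:3,3]
    P[d<=0]=np.nan
    return z['im'],P
def ray(n,fn,u,v,zp):
    f,cx,cy,T=cam(n,fn); r=T[:3,:3]@np.array([(u-cx)/f,(v-cy)/f,1]); return T[:3,3]+r*(zp-T[2,3])/r[2]
E
python3 - <<'E'
from h import *
for n in['scene','top','wrist']: cap(n,n+'0'); print(n,ctrl.get_calibration(n))
print(ctrl.state(), ctrl.grip_depth)
E
```

```text
pics
scene {'vertical_fov': 46.79992405020759, 'cx': 257.01607211361335, 'cy': 180.07744004928603, 'world_to_cam': array([[ 0.1398149 ,  0.99015297, -0.00699227, -0.0718345 ],
       [ 0.79372087, -0.11629397, -0.59706188, -0.32924998],
       [-0.59199575,  0.07792824, -0.80216471,  1.68492696],
       [ 0.        ,  0.        ,  0.        ,  1.        ]])}
top {'vertical_fov': 50.089157182589304, 'cx': 251.9584438591349, 'cy': 192.78395770415207, 'world_to_cam': array([[-0.16369612, -0.98650819, -0.00227346,  0.08639326],
       [-0.96377754,  0.16041535, -0.21307222,  0.55352975],
       [ 0.21056219, -0.03268798, -0.97703381,  1.08700509],
       [ 0.        ,  0.        ,  0.        ,  1.        ]])}
wrist {'vertical_fov': 70.79303296881528, 'cx': 253.96718951500725, 'cy': 193.44614026124404, 'hand_eye': array([[-1.82328793e-04, -2.42690341e-01,  9.70103791e-01,
        -1.63204999e-01],
       [ 3.91682589e-04, -9.70103750e-01, -2.42690257e-01,
         6.48216238e-02],
       [ 9.99999907e-01,  3.35723343e-04,  2.71935427e-04,
         5.16305543e-05],
       [ 0.00000000e+00,  0.00000000e+00,  0.00000000e+00,
         1.00000000e+00]])}
{'time_s': 0.15, 'joints': array([ 1.49761883e+00,  3.85377185e-01,  6.95236905e-03, -3.33896682e-04,
       -1.19400215e+00, -2.58623702e-01]), 'joint_velocities': array([-0.00158357, -0.00194727,  0.00520904,  0.00180142,  0.00043274,
        0.00013648]), 'joint_torque': array([-5.42504938e-05, -3.91052020e+01,  1.87587100e+01,  4.22237948e+00,
        1.23885978e-02, -1.35934388e-04]), 'ee_pos': array([0.20342171, 0.5904958 , 0.22172017]), 'orientation': array([-0.4109027 , -0.5752778 , -0.41015554,  0.57618301]), 'force': array([-0.14128893, -1.06497485, -0.05664331]), 'wrist_torque': array([ 0.02691877, -0.00710029, -0.0101273 ]), 'opening': 0.08705291945648559} -0.0187
```

View pics/scene0.png

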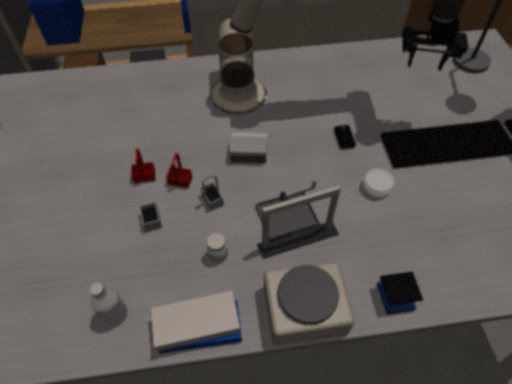

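View pics/top0.png

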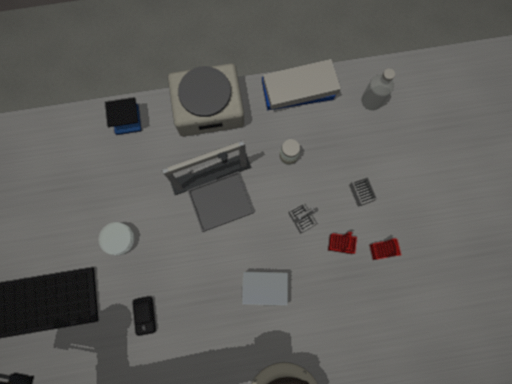

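View pics/wrist0.png

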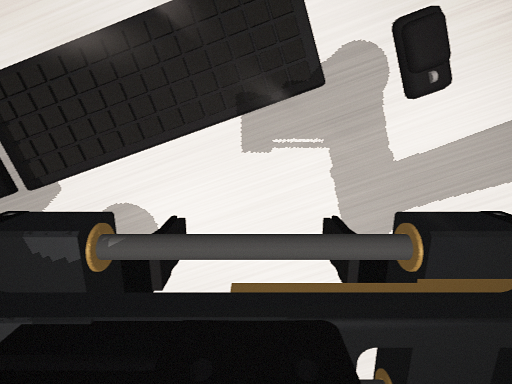

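The scene view shows the stand at about (297,215), the grey bailed rack at (211,192), two red look-alikes, the jar and the tray. I'll enlarge the stand and rack.

Run:
```python
from h import *
def crop(n,x0,y0,w,h,k,g,o):
    im=cv2.imread('pics/%s.png'%n)[y0:y0+h,x0:x0+w]
    cv2.imwrite('pics/%s.png'%o,cv2.resize(np.clip(im.astype(float)*g,0,255).astype(np.uint8),None,fx=k,fy=k,interpolation=cv2.INTER_CUBIC))
crop('top0',150,130,190,120,4,1.6,'tc')
crop('scene0',180,160,180,110,4,1.6,'sc')
im,P=cloud('top','top0'); im2,P2=cloud('scene','scene0')
Z=P[...,2]; print(np.nanmedian(Z),np.nanmedian(P2[...,2]))
```

```text
-2.6315929717024567e-05 -0.001290637875857592
```

View pics/tc.png

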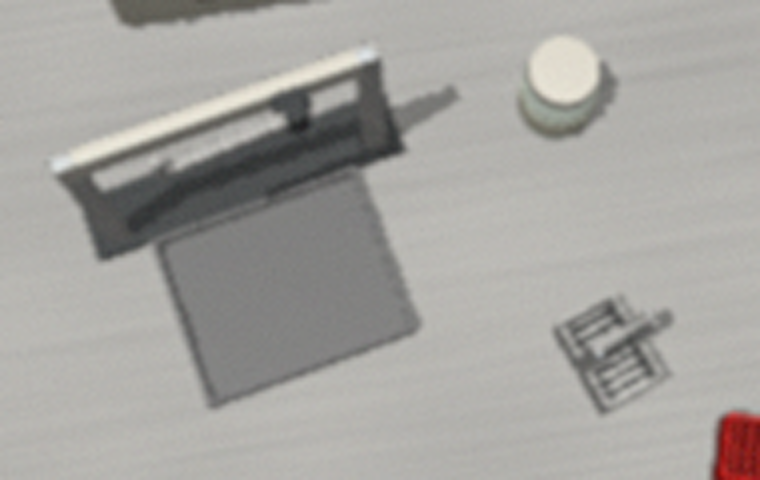

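View pics/sc.png

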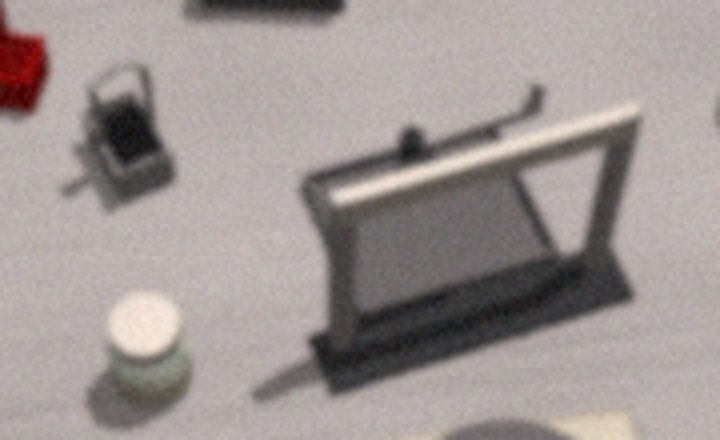

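The top crop shows the board's top edge from full-image px (164,171) to (244,143), the hinge block near (223,155), the tray facing the robot, and the rack at (303,217). I'll measure with depth.

Run:
```python
from h import *
for n in['top','scene']:
    im,P=cloud(n,n+'0'); Z=P[...,2]
    print(n,'cam',cam(n,n+'0')[3][:3,3].round(3))
    I=im.astype(int); 
    box=(slice(130,250),slice(150,270)) if n=='top' else (slice(170,260),slice(240,350))
    m=np.zeros(Z.shape,bool); m[box]=True
    b=m&(Z>.195)&(Z<.215)&(I.min(-1)>120)
    p=P[b]; r=cv2.minAreaRect((p[:,:2]*1000).astype(np.float32)); print('board',b.sum(),r,p.mean(0).round(4))
    t=m&(Z>.008)&(Z<.02); p=P[t]; print('tray',t.sum(),cv2.minAreaRect((p[:,:2]*1000).astype(np.float32)),np.median(p,0).round(4))
    h=m&(Z>.18)&~b&(I.max(-1)<120); vs,us=np.nonzero(h)
    print('hook',h.sum()); 
    q=P[h]; print(np.c_[us,vs,(q*1000).round()][::max(1,len(us)//40)].astype(int).tolist())
    box=(slice(195,240),slice(280,325)) if n=='top' else (slice(170,212),slice(198,226))
    m=np.zeros(Z.shape,bool); m[box]=True
    for a,c in[(.01,.05),(.03,.05),(.05,.105),(.105,.14)]:
        k=m&(Z>a)&(Z<c)&(I.max(-1)-I.min(-1)<60); p=P[k]; 
        if len(p)>2: print('rack',a,len(p),cv2.minAreaRect((p[:,:2]*1000).astype(np.float32)),p.mean(0).round(4), p[:,2].max().round(4))
```

```text
top cam [0.319 0.032 1.18 ]
board 278 ((640.4566650390625, 103.98180389404297), (9.833255767822266, 210.8887176513672), 11.085288047790527) [0.6397 0.1061 0.2052]
tray 1057 ((629.5113525390625, 96.6593017578125), (252.73240661621094, 300.38861083984375), 85.30976867675781) [0.6332 0.1014 0.0106]
hook 517
[[241, 140, 667, 4, 205], [230, 144, 660, 33, 207], [240, 146, 655, 9, 193], [241, 147, 655, 7, 185], [241, 148, 654, 7, 182], [226, 150, 647, 45, 205], [224, 151, 645, 50, 205], [223, 152, 644, 53, 203], [222, 153, 641, 56, 204], [221, 154, 635, 59, 216], [219, 155, 637, 64, 206], [213, 156, 640, 80, 194], [225, 156, 628, 50, 216], [216, 157, 640, 73, 183], [206, 158, 637, 98, 198], [223, 158, 625, 55, 214], [209, 159, 638, 91, 184], [186, 160, 638, 147, 203], [216, 160, 624, 73, 210], [197, 161, 632, 121, 201], [215, 161, 622, 76, 208], [180, 162, 634, 162, 207], [210, 162, 623, 89, 205], [224, 162, 619, 55, 198], [207, 163, 622, 97, 204], [189, 164, 628, 142, 198], [210, 164, 618, 90, 205], [192, 165, 628, 136, 186], [169, 166, 630, 190, 203], [201, 166, 617, 112, 203], [180, 167,
[... 2278 characters left out ...]
 198], [265, 211, 666, 0, 202], [282, 211, 660, 46, 182], [263, 213, 665, -5, 192], [268, 214, 663, 9, 181]]
rack 0.01 373 ((474.1290588378906, -135.38218688964844), (77.29426574707031, 47.72028732299805), 21.529695510864258) [ 0.4784 -0.1334  0.0304] 0.0498
rack 0.03 198 ((474.07269287109375, -135.2393035888672), (77.29426574707031, 47.41302490234375), 21.529695510864258) [ 0.476  -0.1328  0.0363] 0.0498
rack 0.05 45 ((475.550537109375, -134.49705505371094), (15.597362518310547, 45.87077331542969), 15.508891105651855) [ 0.477  -0.135   0.0765] 0.1
rack 0.105 45 ((476.0927734375, -134.76239013671875), (11.457708358764648, 45.52763748168945), 16.0491943359375) [ 0.4763 -0.1364  0.116 ] 0.1267
```

Run:
```python
from h import *
s=ctrl.state();q=s['orientation'];M=R.from_quat([q[1],q[2],q[3],q[0]]).as_matrix();print(M.round(4))
print('jaw az',np.degrees(np.arctan2(M[1,2],M[0,2])))
# pin estimates: rays onto z~.218 / depth
for n,b in[('top',(165,182,183,196)),('scene',(174,186,308,322))]:
    im,P=cloud(n,n+'0');v0,v1,u0,u1=b
    p=P[v0:v1,u0:u1].reshape(-1,3);p=p[(p[:,2]>.2095)&(p[:,2]<.24)];print(n,len(p),p.mean(0).round(4),p.min(0).round(4),p.max(0).round(4))
th=np.radians(11.15);c=np.array([.640,.1025]);X=np.array([np.cos(th),np.sin(th)]);Y=np.array([-X[1],X[0]])
h=c-.022*X-.045*Y;print('hinge',h.round(4))
for a in np.radians([5.2,15,30,45,60,75,90]):
    d=np.cos(a)*Y-np.sin(a)*X; print(np.degrees(a),(h+.0905*d).round(4),np.degrees(np.arctan2(-(np.cos(a)*X+np.sin(a)*Y)[1],-(np.cos(a)*X+np.sin(a)*Y)[0])))
```

```text
[[-4.000e-04  9.454e-01 -3.259e-01]
 [-1.600e-03 -3.259e-01 -9.454e-01]
 [-1.000e+00  1.000e-04  1.700e-03]]
jaw az -109.01786753703436
top 20 [0.6047 0.1428 0.2235] [0.6014 0.1389 0.2107] [0.61   0.1474 0.2304]
scene 21 [0.6088 0.1398 0.2208] [0.6011 0.1362 0.2109] [0.6126 0.1445 0.2314]
hinge [0.6271 0.0541]
5.2 [0.6016 0.1409] -163.65
14.999999999999998 [0.5872 0.1353] -153.85
29.999999999999996 [0.5676 0.1222] -138.85000000000002
45.0 [0.552  0.1045] -123.85000000000001
59.99999999999999 [0.5415 0.0833] -108.85000000000001
75.0 [0.5368 0.0602] -93.85000000000001
90.0 [0.5383 0.0366] -78.85000000000001
```

Call:
apply_moves:
  dp:
    - [0.02, -0.03, 0.02]
    - [0.05, -0.06, 0.04]
    - [0.08, -0.09, 0.06]
    - [0.11, -0.12, 0.08]
    - [0.14, -0.15, 0.08]
    - [0.165, -0.18, 0.08]
    - [0.19, -0.21, 0.08]
    - [0.215, -0.24, 0.08]
    - [0.24, -0.27, 0.08]
    - [0.26, -0.3, 0.08]
  turn:
    - [0, 0, -5]
    - [0, 0, -11]
    - [0, 0, -17]
    - [0, 0, -23]
    - [0, 0, -29]
    - [0, 0, -35]
    - [0, 0, -41]
    - [0, 0, -46]
    - [0, 0, -51]
    - [0, 0, -54]
  fingers: [0.3, 0.3, 0.3, 0.3, 0.3, 0.3, 0.3, 0.3, 0.3, 0.3]
  grip_force: 15

```text
time_s: 0.98
ee_pos: [0.4646, 0.2892, 0.3023]
orientation: [-0.103, -0.699, -0.103, 0.7]
force: [2.1, 0.6, -0.4]
opening: 0.0301
```

Call:
apply_moves:
  dp:
    - [0.03, -0.03, 0]
    - [0.06, -0.06, 0]
    - [0.09, -0.09, 0]
    - [0.115, -0.12, 0]
    - [0.138, -0.15, 0]
    - [0.138, -0.15, 0]
    - [0.138, -0.15, 0]
  turn:
    - [0, 0, 0]
    - [0, 0, 0]
    - [0, 0, 0]
    - [0, 0, 0]
    - [0, 0, 0]
    - [0, 0, 0]
    - [0, 0, 0]
  fingers: [0.3, 0.3, 0.3, 0.3, 0.3, 0.3, 0.3]

```text
time_s: 1.57
ee_pos: [0.6022, 0.139, 0.3013]
orientation: [-0.103, -0.699, -0.103, 0.7]
force: [-0.2, -0.3, -0.4]
opening: 0.0261
```

Run:
```python
from h import *
cap('wrist','w1'); cap('top','t1'); s=ctrl.state(); print(s['time_s'],s['ee_pos'],s['joints'],s['opening'],s['force'])
im,P=cloud('wrist','w1'); Z=P[...,2]
m=(Z>.2)&(Z<.235)&(np.hypot(P[...,0]-.604,P[...,1]-.141)<.03); v,u=np.nonzero(m); print(np.c_[u,v,(P[m]*1000).round()][::max(1,len(u)//50)].astype(int).tolist())
```

```text
1.6667 [0.60121732 0.14100777 0.30212995] [ 4.91933303e-01  3.31529088e-01  1.25989020e-01 -3.79173980e-04
 -1.36607170e+00 -1.95506240e-01] 0.026108477494762902 [ 0.61288388 -0.74612869  0.37080906]
[[248, 166, 615, 113, 207], [252, 167, 611, 113, 208], [248, 169, 614, 116, 206], [252, 170, 610, 116, 207], [231, 172, 629, 124, 203], [247, 173, 614, 120, 206], [247, 174, 613, 121, 207], [231, 175, 628, 128, 201], [229, 176, 630, 128, 206], [227, 177, 631, 130, 206], [255, 177, 605, 122, 206], [253, 178, 607, 123, 206], [251, 179, 608, 125, 207], [249, 180, 610, 126, 206], [230, 181, 627, 133, 204], [227, 182, 630, 134, 206], [223, 183, 633, 137, 206], [251, 183, 607, 129, 207], [247, 184, 611, 131, 207], [226, 185, 630, 138, 207], [254, 185, 604, 130, 207], [249, 186, 608, 132, 207], [228, 187, 628, 139, 206], [222, 188, 633, 142, 204], [252, 188, 605, 133, 208], [247, 189, 609, 136, 206], [225, 190, 630, 143, 206], [254, 190, 602, 135, 206], [249, 191, 607, 137, 207], [227, 192, 627, 144, 206], [222, 193, 632, 146, 206], [251, 193, 605, 137, 211], [229, 194, 625, 146, 204], [223, 195, 630, 148, 207], [251, 195, 604, 137, 218], [229, 196, 624, 148, 205], [223, 197, 630, 150, 205], [251, 197, 604, 137, 226], [229, 198, 624, 150, 203], [223, 199, 629, 152, 206], [251, 199, 604, 138, 229], [229, 200, 623, 153, 202], [223, 201, 629, 154, 206], [250, 201, 604, 140, 229], [245, 202, 608, 143, 227], [224, 203, 627, 156, 206], [253, 203, 601, 141, 230], [249, 204, 605, 143, 229], [247, 205, 606, 145, 228], [228, 206, 622, 158, 205], [225, 208, 625, 161, 206], [228, 210, 621, 162, 204]]
```

View pics/w1.png

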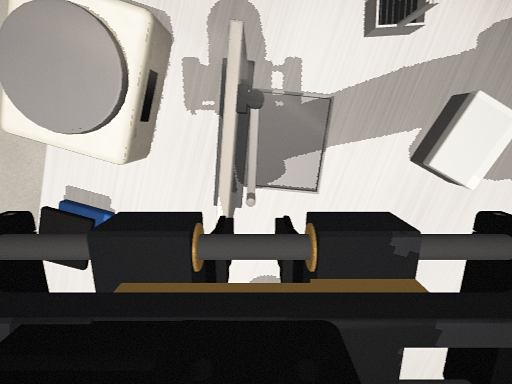

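The wrist picture shows the pin at (250,200), between the two fingers (columns 225–290), with the hinge at (250,98) and the board edge to its left. I'll measure the hinge and board from this view too.

Run:
```python
from h import *
im,P=cloud('wrist','w1'); Z=P[...,2]
def st(m): p=P[m]; return m.sum(),p.mean(0).round(4),((p.min(0)+p.max(0))/2).round(4)
print('pin top',st((Z>.225)&(Z<.235)&(np.hypot(P[...,0]-.604,P[...,1]-.141)<.03)))
print('hinge',st((Z>.209)&(Z<.225)&(np.hypot(P[...,0]-.627,P[...,1]-.054)<.03)))
m=(Z>.202)&(Z<.209)&(im.min(-1)>100); m[:,:200]=0;m[:,246:]=0;m[:15]=0;m[215:]=0
p=P[m];print('board',cv2.minAreaRect((p[:,:2]*1000).astype(np.float32)))
a=(Z>.203)&(Z<.209);a[:,:246]=0;a[:,262:]=0;a[:108]=0;a[193:]=0
p=P[a];print('arm',cv2.minAreaRect((p[:,:2]*1000).astype(np.float32)),cv2.fitLine(p[:,:2].astype(np.float32),cv2.DIST_HUBER,0,.01,.01).ravel())
```

```text
pin top (np.int64(76), array([0.6044, 0.1411, 0.2286]), array([0.6044, 0.1413, 0.2281]))
hinge (np.int64(284), array([0.6264, 0.0539, 0.216 ]), array([0.6264, 0.0539, 0.2145]))
board ((643.0713500976562, 82.38622283935547), (12.351448059082031, 175.98216247558594), 11.224430084228516)
arm ((614.951416015625, 99.28956604003906), (7.975585460662842, 79.38134765625), 14.217153549194336) [ 0.24450865 -0.9696471   0.61525595  0.09806853]
```

Call:
apply_moves:
  dp:
    - [0.003, 0, -0.03]
    - [0.003, 0, -0.06]
    - [0.003, 0, -0.08]
    - [0.003, 0, -0.09]
    - [0.003, 0, -0.09]
  turn:
    - [0, 0, 0]
    - [0, 0, 0]
    - [0, 0, 0]
    - [0, 0, 0]
    - [0, 0, 0]
  fingers: [0.28, 0.28, 0.28, 0.25, 0.25]

```text
time_s: 2.08
ee_pos: [0.6027, 0.1417, 0.2102]
orientation: [-0.106, -0.698, -0.105, 0.701]
force: [-0.6, -0.4, -0.6]
opening: 0.0224
```

Run:
```python
from h import *
s=ctrl.state(); print(s['time_s'],s['ee_pos'],s['opening'],s['force'])
h=np.array([.6266,.0540]); p0=s['ee_pos'][:2]
for a in range(3,100,9):
    t=np.radians(11.2+a); print(a,(h+.0905*np.array([-np.sin(t),np.cos(t)])-p0).round(4))
```

```text
2.0833 [0.60265059 0.14169503 0.21018509] 0.022411403373700046 [-0.64444293 -0.36128364 -0.62598879]
3 [0.0017 0.    ]
12 [-0.0117 -0.0045]
21 [-0.0243 -0.0111]
30 [-0.0357 -0.0196]
39 [-0.0456 -0.0298]
48 [-0.0538 -0.0414]
57 [-0.0601 -0.0541]
66 [-0.0643 -0.0676]
75 [-0.0664 -0.0817]
84 [-0.0662 -0.0959]
93 [-0.0638 -0.1099]
```

Call:
apply_moves:
  dp:
    - [-0.007, -0.003, 0.001]
    - [-0.016, -0.006, 0.001]
    - [-0.0243, -0.011, 0.001]
    - [-0.032, -0.0165, 0.001]
    - [-0.039, -0.023, 0.001]
    - [-0.0456, -0.03, 0.001]
    - [-0.051, -0.0375, 0.001]
    - [-0.056, -0.0455, 0.001]
    - [-0.06, -0.054, 0.001]
    - [-0.06, -0.054, 0.001]
  turn:
    - [0, 0, 6]
    - [0, 0, 12]
    - [0, 0, 18]
    - [0, 0, 24]
    - [0, 0, 30]
    - [0, 0, 36]
    - [0, 0, 42]
    - [0, 0, 48]
    - [0, 0, 54]
    - [0, 0, 54]
  fingers: [0.22, 0.22, 0.22, 0.22, 0.22, 0.22, 0.22, 0.22, 0.22, 0.22]

```text
time_s: 2.92
ee_pos: [0.5447, 0.087, 0.216]
orientation: [0.412, 0.577, 0.411, -0.574]
force: [0.6, -0.1, 0.9]
opening: 0.0192
```

Run:
```python
from h import *
s=ctrl.state(); print(s['time_s'],s['ee_pos'],s['opening'],s['force'])
cap('wrist','w2'); cap('scene','s2')
im=cv2.imread('pics/s2.png')[150:270,230:360]; cv2.imwrite('pics/s2c.png',cv2.resize(im,None,fx=5,fy=5))
h=np.array([.6266,.0540]); p0=s['ee_pos'][:2]
for a in range(57,106,6):
    t=np.radians(11.2+a); print(a,(h+.0905*np.array([-np.sin(t),np.cos(t)])-p0).round(4))
```

```text
2.9167 [0.54471299 0.0870313  0.21604759] 0.019160600733731194 [ 0.5699803  -0.14964788  0.86109773]
57 [-0.0021  0.0006]
63 [-0.0052 -0.0084]
69 [-0.0073 -0.0176]
75 [-0.0084 -0.027 ]
81 [-0.0085 -0.0365]
87 [-0.0077 -0.0459]
93 [-0.0058 -0.0552]
99 [-0.003  -0.0643]
105 [ 0.0007 -0.073 ]
```

View pics/w2.png

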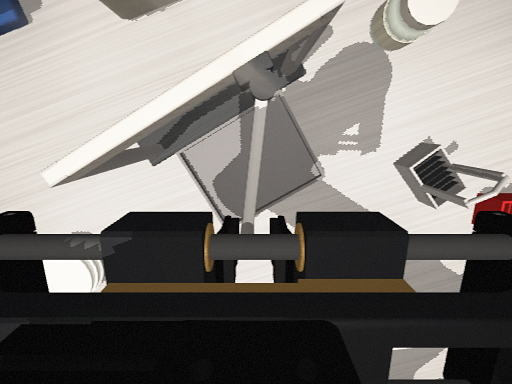

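View pics/s2c.png

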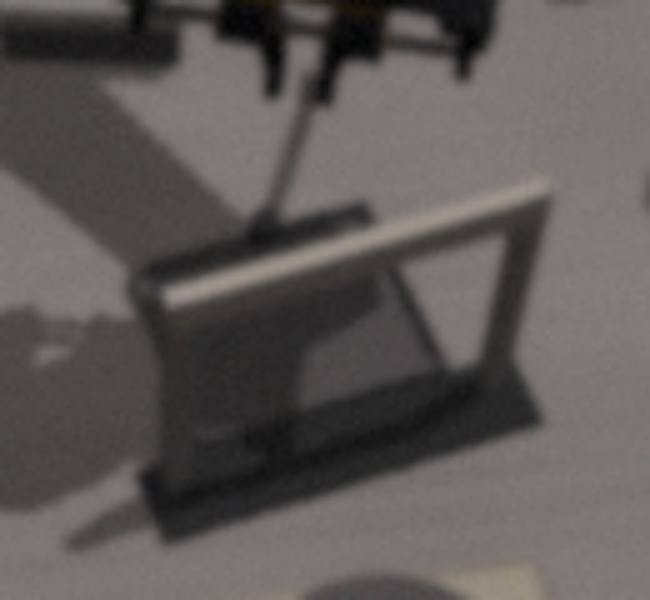

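Call:
apply_moves:
  dp:
    - [-0.005, -0.008, -0.003]
    - [-0.007, -0.0175, -0.003]
    - [-0.008, -0.027, -0.003]
    - [-0.008, -0.0365, -0.003]
    - [-0.0075, -0.046, -0.003]
    - [-0.006, -0.053, -0.003]
    - [-0.006, -0.055, -0.003]
    - [-0.006, -0.055, -0.003]
  turn:
    - [0, 0, 6]
    - [0, 0, 12]
    - [0, 0, 18]
    - [0, 0, 24]
    - [0, 0, 30]
    - [0, 0, 34]
    - [0, 0, 34]
    - [0, 0, 34]
  fingers: [0.22, 0.22, 0.22, 0.22, 0.22, 0.22, 0.22, 0.22]

```text
time_s: 3.68
ee_pos: [0.5392, 0.0321, 0.2111]
orientation: [0.561, 0.432, 0.56, -0.431]
force: [-0.1, -0.4, 0.2]
opening: 0.019
```

Call:
apply_moves:
  dp:
    - [0.0005, -0.002, 0]
    - [0.001, -0.004, 0]
    - [0.001, -0.006, 0]
    - [0.001, -0.006, 0]
  turn:
    - [0, 0, 0]
    - [0, 0, 0]
    - [0, 0, 0]
    - [0, 0, 0]
  fingers: [0.22, 0.22, 0.22, 0.22]

```text
time_s: 4.02
ee_pos: [0.5396, 0.0299, 0.2108]
orientation: [0.56, 0.433, 0.562, -0.429]
force: [-4.6, 11.7, 2.6]
opening: 0.0193
```

Run:
```python
from h import *
s=ctrl.state(); print(s['time_s'],s['ee_pos'],s['opening'],s['force'])
cap('wrist','w3')
im,P=cloud('wrist','w3'); Z=P[...,2]
a=(Z>.203)&(Z<.209)&(np.hypot(P[...,0]-.6266,P[...,1]-.054)>.015)&(np.hypot(P[...,0]-.6266,P[...,1]-.054)<.075)&(P[...,0]<.615)
p=P[a];print('arm',len(p),cv2.minAreaRect((p[:,:2]*1000).astype(np.float32)),cv2.fitLine(p[:,:2].astype(np.float32),cv2.DIST_HUBER,0,.01,.01).ravel())
```

```text
4.0167 [0.53962278 0.0299458  0.2107884 ] 0.019326658069300874 [-4.58005785 11.71282106  2.57338605]
arm 1258 ((582.6173706054688, 45.17789840698242), (60.25624084472656, 8.01949691772461), 11.396929740905762) [0.98017406 0.19813822 0.5839587  0.04542553]
```

View pics/w3.png

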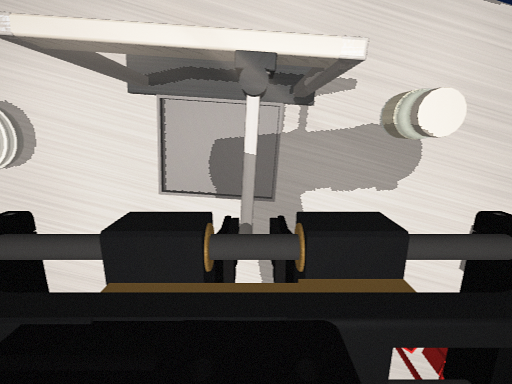

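The hook pressed against its stop at 12.6 N, and the arm measures at 11.4° against the board's 11.2°, so it is fully out. I'll back off, rise and go over the rack's bail.

Call:
apply_moves:
  dp:
    - [0, 0.004, 0]
    - [0, 0.006, 0]
    - [0, 0.006, 0.03]
    - [0, 0.006, 0.07]
    - [0, 0.006, 0.1]
    - [-0.015, -0.02, 0.1]
    - [-0.03, -0.05, 0.1]
    - [-0.045, -0.08, 0.1]
    - [-0.06, -0.11, 0.1]
    - [-0.076, -0.136, 0.1]
  turn:
    - [0, 0, 0]
    - [0, 0, 0]
    - [0, 0, 0]
    - [0, 0, 0]
    - [0, 0, -7]
    - [0, 0, -14]
    - [0, 0, -21]
    - [0, 0, -28]
    - [0, 0, -35]
    - [0, 0, -42]
  fingers: [0.22, 0.22, 0.22, 0.22, 0.3, 0.4, 0.4, 0.4, 0.4, 0.4]

```text
time_s: 4.9
ee_pos: [0.4627, -0.1117, 0.3107]
orientation: [-0.368, -0.604, -0.367, 0.604]
force: [1.1, -0.3, -0.5]
opening: 0.0346
```

Call:
apply_moves:
  dp:
    - [0, 0, 0]
    - [0, 0, 0]
    - [0, 0, 0]
    - [0, 0, 0]
    - [0, 0, 0]
    - [0, 0, 0]
    - [0, 0, 0]
    - [0, 0, 0]
  turn:
    - [0, 0, -7]
    - [0, 0, -14]
    - [0, 0, -21]
    - [0, 0, -28]
    - [0, 0, -35]
    - [0, 0, -41]
    - [0, 0, -41]
    - [0, 0, -41]
  fingers: [0.4, 0.4, 0.4, 0.4, 0.4, 0.4, 0.4, 0.4]

```text
time_s: 5.57
ee_pos: [0.4636, -0.1103, 0.3105]
orientation: [-0.136, -0.694, -0.135, 0.694]
force: [0.1, -0.1, 1.0]
opening: 0.0346
```

Run:
```python
from h import *
s=ctrl.state(); q=s['orientation'];M=R.from_quat([q[1],q[2],q[3],q[0]]).as_matrix()
print(s['time_s'],s['ee_pos'],s['joints'],s['opening'],s['force'],'jaw',np.degrees(np.arctan2(M[1,2],M[0,2])),M[:,0])
cap('wrist','w4'); cap('top','t4')
im,P=cloud('wrist','w4'); Z=P[...,2]
near=(np.hypot(P[...,0]-.4735,P[...,1]+.132)<.055)
for a,b in[(.034,.05),(.05,.11),(.108,.135)]:
    m=near&(Z>a)&(Z<b); p=P[m]
    if len(p)>4: print(a,len(p),p.mean(0),cv2.minAreaRect((p[:,:2]*1000).astype(np.float32)))
im,P=cloud('top','t4'); Z=P[...,2]
m=(Z>.203)&(Z<.209)&(P[...,0]<.612)&(P[...,0]>.53)&(abs(P[...,1]-.05)<.04); p=P[m]; print(len(p),cv2.fitLine(p[:,:2].astype(np.float32),cv2.DIST_HUBER,0,.01,.01).ravel())
```

```text
5.5667 [ 0.46355454 -0.11030831  0.31054305] [ 1.08679789e-01  7.24582785e-02 -1.84225865e-01  4.63584568e-04
 -1.31424385e+00  2.77061327e-01] 0.03462202308386931 [ 0.1034607  -0.14911152  0.9584083 ] jaw -157.8919233126229 [-8.22267687e-05 -4.60044668e-04 -9.99999891e-01]
0.034 425 [ 0.47154519 -0.13331056  0.04017512] ((471.7127990722656, -134.01217651367188), (69.998291015625, 46.12373352050781), 19.930936813354492)
0.05 33 [ 0.47177988 -0.13266827  0.08204048] ((472.19683837890625, -135.8018798828125), (11.550084114074707, 42.42974853515625), 19.86550521850586)
0.108 195 [ 0.47167165 -0.13434701  0.1195528 ] ((471.47076416015625, -134.01065063476562), (10.894150733947754, 47.643836975097656), 20.590309143066406)Traceback (most recent call last):
  File "<stdin>", line 11, in <module>
cv2.error: OpenCV(4.12.0) /io/opencv/modules/imgproc/src/linefit.cpp:50: error: (-215:Assertion failed) count > 0 in function 'fitLine2D_wods'
```

View pics/w4.png

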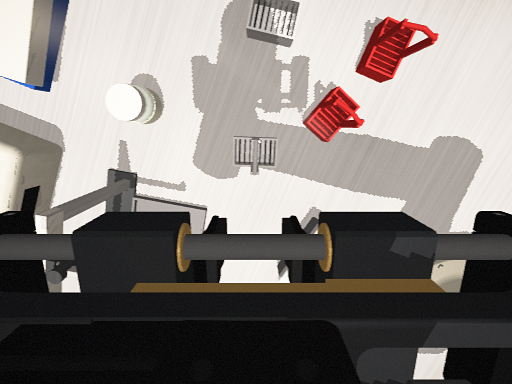

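View pics/t4.png

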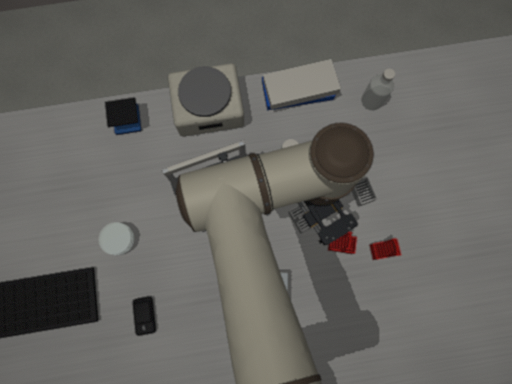

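Wrist view: the grey rack is at (255,152), its bail edge-on, with red racks to the right. It measures centre (0.4716,−0.134), yaw 20.2° and 70×46 mm, which matches the given sizes. I'll grasp its +y upright.

Call:
apply_moves:
  dp:
    - [-0.001, 0.001, -0.035]
    - [-0.001, 0.001, -0.07]
    - [-0.001, 0.001, -0.105]
    - [-0.001, 0.001, -0.14]
    - [-0.001, 0.001, -0.17]
    - [-0.001, 0.001, -0.2]
    - [-0.001, 0.001, -0.22]
    - [-0.001, 0.001, -0.229]
    - [-0.001, 0.001, -0.229]
  turn:
    - [0, 0, -2]
    - [0, 0, -2]
    - [0, 0, -2]
    - [0, 0, -2]
    - [0, 0, -2]
    - [0, 0, -2]
    - [0, 0, -2]
    - [0, 0, -2]
    - [0, 0, -2]
  fingers: [0.4, 0.4, 0.4, 0.4, 0.4, 0.4, 0.4, 0.4, 0.4]

```text
time_s: 6.42
ee_pos: [0.4613, -0.1092, 0.0798]
orientation: [-0.123, -0.695, -0.123, 0.698]
force: [-0.7, -0.1, 0.7]
opening: 0.0349
```

Run:
```python
from h import *
s=ctrl.state(); print(s['time_s'],s['ee_pos'],s['opening'],s['force'])
cap('wrist','w5')
```

```text
6.4167 [ 0.46132694 -0.10922071  0.07975429] 0.034899245925724985 [-0.69842158 -0.11944383  0.73886975]
```

View pics/w5.png

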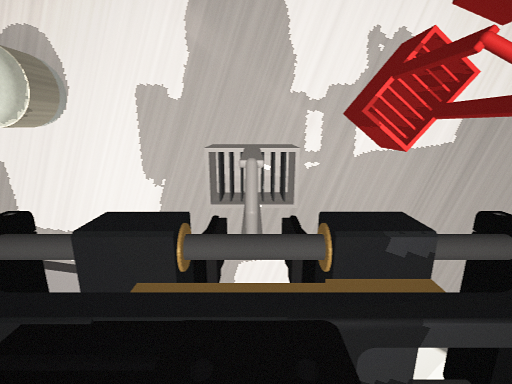

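The bail runs from (252,160) down between the fingers, centred at column 252. Closing now.

Call:
apply_moves:
  dp:
    - [0, 0, 0]
    - [0, 0, 0]
    - [0, 0, 0]
    - [0, 0, 0]
    - [0, 0, 0]
    - [0, 0, 0]
    - [0, 0, 0]
    - [0, 0, 0]
  turn:
    - [0, 0, 0]
    - [0, 0, 0]
    - [0, 0, 0]
    - [0, 0, 0]
    - [0, 0, 0]
    - [0, 0, 0]
    - [0, 0, 0]
    - [0, 0, 0]
  fingers: [0.2, 0.1, 0, 0, 0, 0, 0, 0]
  grip_force: 35

```text
time_s: 7.13
ee_pos: [0.463, -0.1091, 0.0824]
orientation: [0.123, 0.697, 0.123, -0.696]
force: [-2.2, 1.7, 5.5]
opening: 0.011
```

Call:
apply_moves:
  dp:
    - [0, 0, 0.005]
    - [0, 0, 0.015]
    - [0, 0, 0.03]
    - [0, 0, 0.03]
    - [0, 0, 0.03]
  turn:
    - [0, 0, 0]
    - [0, 0, 0]
    - [0, 0, 0]
    - [0, 0, 0]
    - [0, 0, 0]
  fingers: [0, 0, 0, 0, 0]

```text
time_s: 7.55
ee_pos: [0.4626, -0.109, 0.1116]
orientation: [0.122, 0.697, 0.123, -0.696]
force: [-0.7, -0.2, -3.0]
opening: 0.0111
```

Run:
```python
from h import *
s=ctrl.state(); q=s['orientation'];M=R.from_quat([q[1],q[2],q[3],q[0]]).as_matrix()
print(s['time_s'],s['ee_pos'],s['opening'],s['force'],s['wrist_torque'],'jaw',np.degrees(np.arctan2(M[1,2],M[0,2])),M.round(3))
cap('wrist','w6');cap('scene','s6')
im=cv2.imread('pics/s6.png')[130:240,150:270]; cv2.imwrite('pics/s6c.png',cv2.resize(im,None,fx=5,fy=5))
im,P=cloud('wrist','w6'); Z=P[...,2]
near=(np.hypot(P[...,0]-.4735,P[...,1]+.132)<.055)
for a,b in[(.055,.085),(.135,.165)]:
    m=near&(Z>a)&(Z<b); p=P[m]
    if len(p)>4: print(a,len(p),p.mean(0),p[:,2].max(),cv2.minAreaRect((p[:,:2]*1000).astype(np.float32)))
```

```text
7.55 [ 0.46262193 -0.10897119  0.1115962 ] 0.01108351806218707 [-0.72458886 -0.17523067 -3.04069064] [0.10077786 0.05116301 0.04985391] jaw -160.03302265986434 [[ 0.001  0.341 -0.94 ]
 [ 0.001 -0.94  -0.341]
 [-1.    -0.    -0.001]]
0.055 2588 [ 0.47082422 -0.13308698  0.0669448 ] 0.08342145929917782 ((471.0702209472656, -133.81036376953125), (70.17474365234375, 46.048526763916016), 19.921859741210938)
0.135 1718 [ 0.46928152 -0.12922372  0.15227804] 0.1647212256266699 ((466.6670837402344, -128.0155487060547), (28.893741607666016, 60.333744049072266), 6.397341728210449)
```

View pics/w6.png

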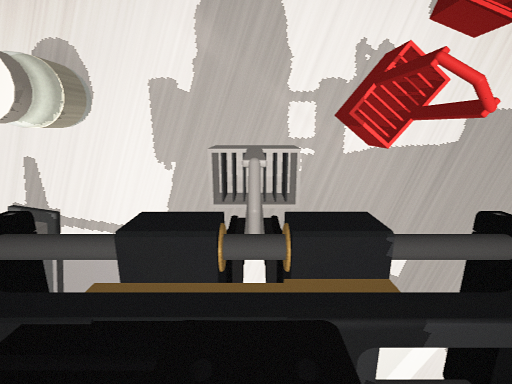

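View pics/s6c.png

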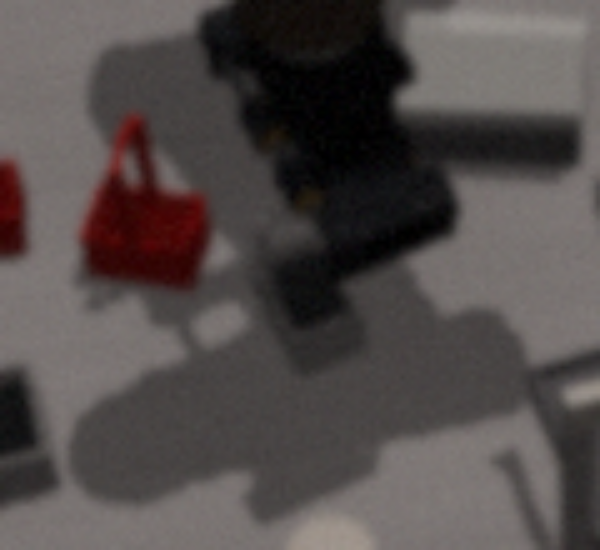

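Run:
```python
from h import *
im,P=cloud('wrist','w6'); Z=P[...,2]
C=np.array([.471,-.1338]); t=np.radians(20); X=np.array([np.cos(t),np.sin(t)]);Y=np.array([-X[1],X[0]])
a=(P[...,:2]-C)@X; b=(P[...,:2]-C)@Y
m=(abs(a)<.036)&(abs(b)<.024)&(Z>.045)&(Z<.095)
# rim: edges only
for nm,k in[('x-',(a<-.031)),('x+',(a>.031)),('y-',(b<-.019)),('y+',b>.019)]:
    z=Z[m&k]; print(nm,len(z),np.percentile(z,[50,90]).round(4) if len(z) else '')
k=(abs(a)<.008)&(abs(b)<.024)&(Z>.13)&(Z<.17)
for lo in np.arange(-.024,.02,.006):
    j=k&(b>=lo)&(b<lo+.006); print(round(lo,3),j.sum(),np.percentile(Z[j],95).round(4) if j.sum() else '', np.mean(a[j]).round(4) if j.sum() else '')
```

```text
x- 497 [0.0707 0.0725]
x+ 501 [0.0709 0.0726]
y- 617 [0.0712 0.0729]
y+ 792 [0.0681 0.0727]
-0.024 296 0.1473 -0.0001
-0.018 155 0.1502 -0.0001
-0.012 169 0.1527 -0.0001
-0.006 160 0.1553 -0.0001
-0.0 124 0.1549 -0.0
0.006 113 0.1524 -0.0001
0.012 73 0.15 -0.0001
0.018 100 0.1626 0.0003
```

The rack is held and level (rim 0.071–0.073 on every side, bail peak at 0.1555). Next I'll carry it to the entry point off the hook's free end.

Call:
apply_moves:
  dp:
    - [0, 0, 0.02]
    - [0, 0, 0.045]
    - [0, 0, 0.07]
    - [0.004, 0.02, 0.09]
    - [0.008, 0.05, 0.093]
    - [0.012, 0.08, 0.093]
    - [0.016, 0.11, 0.093]
    - [0.019, 0.14, 0.093]
    - [0.0215, 0.161, 0.093]
    - [0.0215, 0.161, 0.093]
  turn:
    - [0, 0, 0]
    - [0, 0, 0]
    - [0, 0, 0]
    - [0, 0, -2]
    - [0, 0, -4]
    - [0, 0, -6]
    - [0, 0, -8]
    - [0, 0, -8.7]
    - [0, 0, -8.7]
    - [0, 0, -8.7]
  fingers: [0, 0, 0, 0, 0, 0, 0, 0, 0, 0]

```text
time_s: 8.48
ee_pos: [0.4843, 0.055, 0.2033]
orientation: [-0.071, -0.703, -0.071, 0.704]
force: [0.9, -0.6, -2.9]
opening: 0.0113
```

```bash
cat > m.py <<'E'
from h import *
import sys
fn=sys.argv[1]
s=ctrl.state(); q=s['orientation'];M=R.from_quat([q[1],q[2],q[3],q[0]]).as_matrix()
print(s['time_s'],s['ee_pos'].round(4),s['opening'],s['force'].round(2),'jaw',np.degrees(np.arctan2(M[1,2],M[0,2])))
cap('wrist',fn)
im,P=cloud('wrist',fn); Z=P[...,2]
p=s['ee_pos']; t=np.arctan2(M[1,2],M[0,2])+np.pi; X=np.array([np.cos(t),np.sin(t)]);Y=np.array([-X[1],X[0]]); C=p[:2]-.026*Y
near=np.hypot(P[...,0]-C[0],P[...,1]-C[1])<.055; zu=p[2]-.0816
for a,b in[(.036,.048)]:
    m=near&(Z>zu+a)&(Z<zu+b); k=P[m]; print('rim',len(k),k.mean(0).round(4),cv2.minAreaRect((k[:,:2]*1000).astype(np.float32)))
a=(P[...,:2]-C)@X; b=(P[...,:2]-C)@Y
j=(abs(a)<.008)&(abs(b)<.012)&(Z>zu+.11)&(Z<zu+.14); print('peak',j.sum(),P[j].mean(0).round(4),P[j][:,2].max().round(4))
m=(Z>.203)&(Z<.209)&(P[...,0]<.605)&(P[...,0]>.53)&(abs(P[...,1]-.045)<.035)&~near; k=P[m]
if len(k)>20: print('arm',len(k),cv2.fitLine(k[:,:2].astype(np.float32),cv2.DIST_HUBER,0,.01,.01).ravel())
print('centre along arm',((np.array([.6266,.054])-C)@np.array([.981,.195])).round(4),'across',((C-np.array([.6266,.054]))@np.array([-.195,.981])).round(4))
E
python3 m.py w7; python3 -c "
from h import *
cap('scene','s7')
im=cv2.imread('pics/s7.png')[130:250,200:350]; cv2.imwrite('pics/s7c.png',cv2.resize(im,None,fx=5,fy=5))"
```

```text
8.4833 [0.4843 0.055  0.2033] 0.011311748378950149 [ 0.93 -0.58 -2.94] jaw -168.49685659998758
rim 1344 [0.4891 0.0297 0.1632] ((488.8980407714844, 28.80845832824707), (70.06185913085938, 46.486717224121094), 11.493766784667969)
peak 566 [0.489  0.0284 0.244 ] 0.2479
arm 1390 [0.97801834 0.20851894 0.575333   0.04310235]
centre along arm 0.1393 across 0.0027
```

View pics/w7.png

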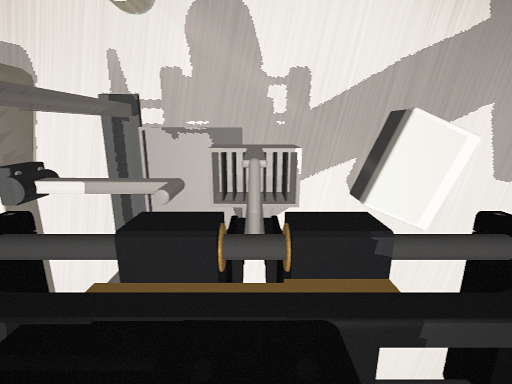

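View pics/s7c.png

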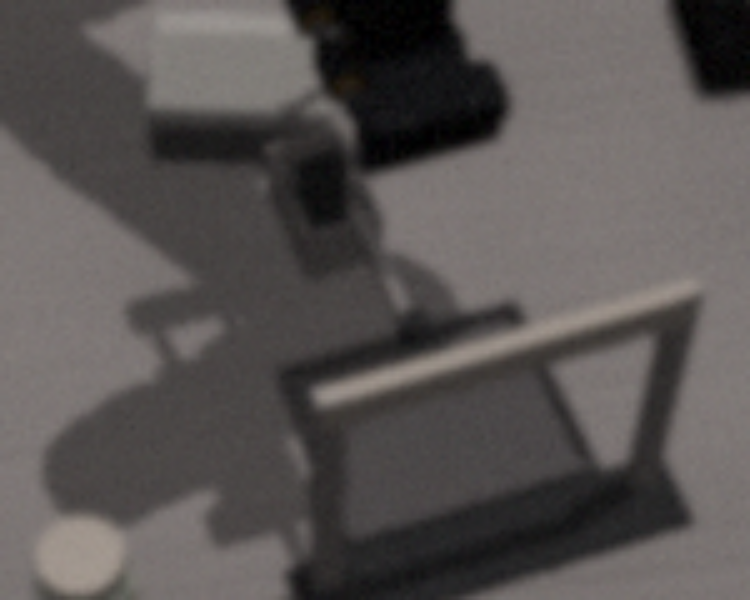

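The wrist view shows the pin's tip at (165,190), left of the bail; the rack is about 2 mm to the +y side of the arm line. I'll correct that and thread the bail over the pin.

Call:
apply_moves:
  dp:
    - [0, -0.002, 0]
    - [0.01, 0, 0]
    - [0.02, 0.002, 0]
    - [0.03, 0.004, 0]
    - [0.04, 0.006, 0]
    - [0.05, 0.008, 0]
    - [0.05, 0.008, 0]
  turn:
    - [0, 0, 0]
    - [0, 0, 0]
    - [0, 0, 0]
    - [0, 0, 0]
    - [0, 0, 0]
    - [0, 0, 0]
    - [0, 0, 0]
  fingers: [0, 0, 0, 0, 0, 0, 0]

```text
time_s: 9.17
ee_pos: [0.5366, 0.0602, 0.2042]
orientation: [0.07, 0.704, 0.069, -0.703]
force: [0.1, 0.3, -2.9]
opening: 0.011
```

```bash
python3 m.py w8
```

```text
9.1667 [0.5366 0.0602 0.2042] 0.010991478733254017 [ 0.11  0.35 -2.9 ] jaw -168.73191339491657
rim 1236 [0.5396 0.0325 0.1639] ((541.05810546875, 34.162139892578125), (70.24933624267578, 45.987945556640625), 11.251998901367188)
peak 561 [0.5412 0.0335 0.2447] 0.2484
arm 224 [0.80207926 0.5972176  0.59953207 0.04763082]
centre along arm 0.0871 across -0.0023
```

View pics/w8.png

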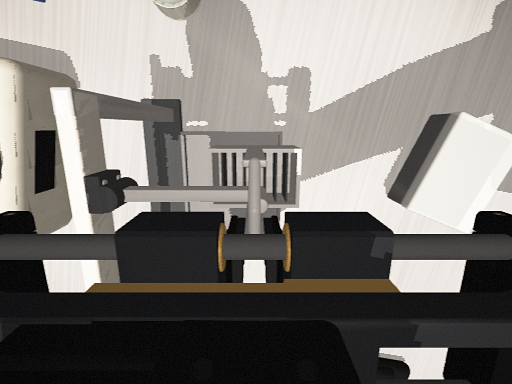

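The pin head at (263,205) is now just past the bail bar, so it has threaded without contact. The rack is 2.5 mm to −y of centre; I'll correct this while going on.

Call:
apply_moves:
  dp:
    - [0.008, 0.004, 0]
    - [0.018, 0.006, 0]
    - [0.028, 0.008, 0]
    - [0.036, 0.0095, 0]
    - [0.041, 0.011, 0]
    - [0.041, 0.011, 0]
    - [0.041, 0.011, 0]
  turn:
    - [0, 0, 0]
    - [0, 0, 0]
    - [0, 0, 0]
    - [0, 0, 0]
    - [0, 0, 0]
    - [0, 0, 0]
    - [0, 0, 0]
  fingers: [0, 0, 0, 0, 0, 0, 0]

```text
time_s: 9.8
ee_pos: [0.5751, 0.0709, 0.2042]
orientation: [-0.07, -0.703, -0.069, 0.704]
force: [0.0, 0.6, -1.8]
opening: 0.0111
```

```bash
python3 m.py w9
```

```text
9.8 [0.5751 0.0709 0.2042] 0.011140491501090716 [ 0.03  0.59 -1.85] jaw -168.72240231182076
rim 1198 [0.5797 0.044  0.1639] ((579.4945068359375, 44.88218688964844), (70.12670135498047, 46.03733825683594), 11.261013984680176)
peak 560 [0.5797 0.0443 0.2448] 0.2486
centre along arm 0.0472 across 0.0006
```

View pics/w9.png

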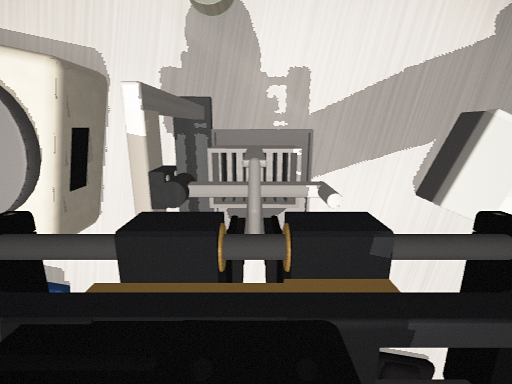

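The arm runs through the bail window, with the hinge at (180,188) on the left and the pin at (333,200) on the right; the bail is in the middle. I'll lower it.

Call:
apply_moves:
  dp:
    - [0, 0, -0.012]
    - [0, 0, -0.022]
    - [0, 0, -0.03]
    - [0, 0, -0.033]
    - [0, 0, -0.035]
    - [0, 0, -0.035]
  turn:
    - [0, 0, 0]
    - [0, 0, 0]
    - [0, 0, 0]
    - [0, 0, 0]
    - [0, 0, 0]
    - [0, 0, 0]
  fingers: [0, 0, 0, 0, 0, 0]

```text
time_s: 10.35
ee_pos: [0.5747, 0.0706, 0.1703]
orientation: [-0.07, -0.703, -0.069, 0.704]
force: [-4.2, -0.8, 2.2]
opening: 0.0112
```

Call:
apply_moves:
  dp:
    - [0, 0, -0.001]
    - [0, 0, -0.002]
    - [0, 0, -0.002]
  turn:
    - [0, 0, 0]
    - [0, 0, 0]
    - [0, 0, 0]
  fingers: [0, 0, 0]

```text
time_s: 10.6
ee_pos: [0.5752, 0.0705, 0.1697]
orientation: [0.07, 0.704, 0.069, -0.703]
force: [-5.8, -1.6, 8.2]
opening: 0.0109
```

```bash
python3 m.py w10
```

```text
10.6 [0.5752 0.0705 0.1697] 0.010910336817858591 [-5.76 -1.63  8.19] jaw -168.69210908161799
rim 895 [0.5825 0.0315 0.1302] ((580.5195922851562, 39.35045623779297), (70.15896606445312, 38.57914352416992), 10.011682510375977)
peak 974 [0.5801 0.0437 0.2089] 0.2149
centre along arm 0.0472 across 0.0002
```

View pics/w10.png

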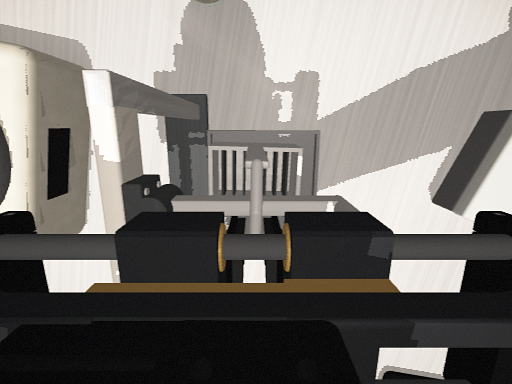

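The vertical load has gone from −2 N to +8 N, so the bail rests on the arm. I'll unload about 1.5 mm and open gently.

Call:
apply_moves:
  dp:
    - [0, 0, 0.001]
    - [0, 0, 0.0015]
    - [0, 0, 0.0015]
  turn:
    - [0, 0, 0]
    - [0, 0, 0]
    - [0, 0, 0]
  fingers: [0, 0, 0]
  grip_force: 15

```text
time_s: 10.9
ee_pos: [0.5756, 0.0708, 0.1699]
orientation: [0.07, 0.704, 0.07, -0.703]
force: [-1.0, -2.1, 4.1]
opening: 0.0117
```

Call:
apply_moves:
  dp:
    - [0, 0, 0]
    - [0, 0, 0]
    - [0, 0, 0]
    - [0, 0, 0]
    - [0, 0, 0]
    - [0, 0, 0]
    - [0, 0, 0]
    - [0, 0, 0]
  turn:
    - [0, 0, 0]
    - [0, 0, 0]
    - [0, 0, 0]
    - [0, 0, 0]
    - [0, 0, 0]
    - [0, 0, 0]
    - [0, 0, 0]
    - [0, 0, 0]
  fingers: [0.14, 0.16, 0.19, 0.22, 0.26, 0.3, 0.34, 0.34]

```text
time_s: 11.57
ee_pos: [0.5751, 0.071, 0.1689]
orientation: [-0.07, -0.704, -0.07, 0.704]
force: [0.1, -0.4, -1.1]
opening: 0.0283
```

```bash
python3 m.py w11
```

```text
11.5667 [0.5751 0.071  0.1689] 0.028273230313718877 [ 0.07 -0.44 -1.12] jaw -168.70717180644547
rim 1154 [0.5804 0.0336 0.129 ] ((578.9885864257812, 40.36030578613281), (70.18023681640625, 39.929508209228516), 7.0983734130859375)
peak 996 [0.58   0.0439 0.2091] 0.2157
centre along arm 0.0472 across 0.0007
```

View pics/w11.png

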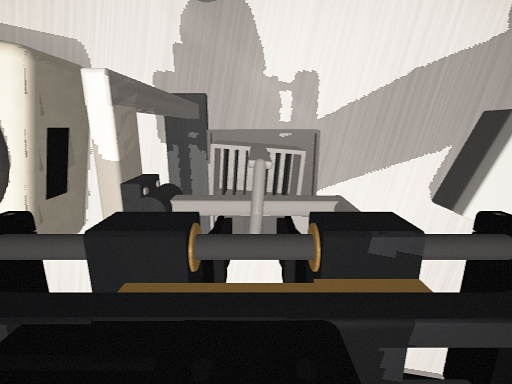

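The rack hangs free, with the upright at column ~257 between the open fingers (225–290). I'll rise straight up and clear.

Call:
apply_moves:
  dp:
    - [0, 0, 0]
    - [0, 0, 0]
    - [0, 0, 0.008]
    - [0, 0, 0.02]
    - [0, 0, 0.035]
    - [0, 0, 0.055]
    - [0, 0, 0.08]
    - [0, 0, 0.11]
    - [0, 0, 0.14]
    - [0, 0, 0.14]
  turn:
    - [0, 0, 0]
    - [0, 0, 0]
    - [0, 0, 0]
    - [0, 0, 0]
    - [0, 0, 0]
    - [0, 0, 0]
    - [0, 0, 0]
    - [0, 0, 0]
    - [0, 0, 0]
    - [0, 0, 0]
  fingers: [0.38, 0.4, 0.4, 0.4, 0.4, 0.4, 0.4, 0.4, 0.4, 0.4]

```text
time_s: 12.45
ee_pos: [0.578, 0.071, 0.3172]
orientation: [0.069, 0.709, 0.07, -0.699]
force: [0.5, -0.1, 1.7]
opening: 0.0347
```

Call:
apply_moves:
  dp:
    - [-0.01, 0.03, 0]
    - [-0.02, 0.06, 0]
    - [-0.04, 0.09, 0]
    - [-0.06, 0.12, 0]
    - [-0.08, 0.15, 0]
    - [-0.1, 0.18, 0]
    - [-0.12, 0.21, 0]
    - [-0.14, 0.24, 0]
    - [-0.16, 0.27, 0]
    - [-0.18, 0.3, 0]
  turn:
    - [0, 0, 0]
    - [0, 0, 0]
    - [0, 0, 0]
    - [0, 0, 0]
    - [0, 0, 0]
    - [0, 0, 0]
    - [0, 0, 0]
    - [0, 0, 0]
    - [0, 0, 0]
    - [0, 0, 0]
  fingers: [0.4, 0.4, 0.4, 0.4, 0.4, 0.4, 0.4, 0.4, 0.4, 0.4]

```text
time_s: 13.28
ee_pos: [0.3938, 0.3721, 0.3099]
orientation: [0.069, 0.704, 0.07, -0.703]
force: [1.0, 0.2, 0.2]
opening: 0.0347
```

Call:
apply_moves:
  dp:
    - [0, 0, 0]
    - [0, 0, 0]
    - [0, 0, 0]
    - [0, 0, 0]
    - [0, 0, 0]
    - [0, 0, 0]
    - [0, 0, 0]
    - [0, 0, 0]
    - [0, 0, 0]
    - [0, 0, 0]
  turn:
    - [0, 0, 0]
    - [0, 0, 0]
    - [0, 0, 0]
    - [0, 0, 0]
    - [0, 0, 0]
    - [0, 0, 0]
    - [0, 0, 0]
    - [0, 0, 0]
    - [0, 0, 0]
    - [0, 0, 0]
  fingers: [0.4, 0.4, 0.4, 0.4, 0.4, 0.4, 0.4, 0.4, 0.4, 0.4]

```text
time_s: 14.12
ee_pos: [0.3952, 0.3707, 0.3091]
orientation: [-0.069, -0.704, -0.069, 0.704]
force: [0.9, 0.4, 0.0]
opening: 0.0346
```

```bash
cat > f.py <<'E'
from h import *
import sys
k=sys.argv[1]
cap('top','tf'+k); cap('scene','sf'+k)
a=cv2.imread('pics/tf%s.png'%k)[120:250,140:280]; b=cv2.imread('pics/sf%s.png'%k)[140:260,220:360]
o=np.hstack([cv2.resize(a,(400,400)),cv2.resize(b,(400,400))]);cv2.imwrite('pics/f%s.png'%k,np.clip(o*1.6,0,255).astype(np.uint8))
im,P=cloud('top','tf'+k); Z=P[...,2]
d=(np.array([.6266,.054])-P[...,:2]); al=d@np.array([.981,.195]); ac=-(d@np.array([-.195,.981]))
m=(al>.0)&(al<.1)&(abs(ac)<.04)
for lo,hi in[(.11,.14),(.2,.2095),(.2095,.22),(.22,.235)]:
    j=m&(Z>lo)&(Z<hi)
    if j.sum()>3: print(lo,j.sum(),'along',al[j].min().round(4),al[j].mean().round(4),al[j].max().round(4),'across',ac[j].mean().round(4),'z',Z[j].mean().round(4),cv2.minAreaRect((P[j][:,:2]*1000).astype(np.float32)))
print(ctrl.state()['time_s'],ctrl.state()['ee_pos'])
E
python3 f.py 1
```

```text
0.11 233 along 0.0107 0.0519 0.0844 across 0.0013 z 0.1229 ((579.782958984375, 45.95024108886719), (70.7264633178711, 45.794490814208984), 6.899424076080322)
0.2 136 along 0.0021 0.044 0.0931 across 0.001 z 0.2059 ((579.7223510742188, 46.095497131347656), (85.59648895263672, 44.48591613769531), 31.642675399780273)
0.2095 37 along 0.0005 0.0332 0.0933 across 0.0019 z 0.2131 ((580.4432373046875, 47.7627067565918), (92.51443481445312, 20.594640731811523), 4.187512397766113)
0.22 14 along 0.0853 0.0896 0.0934 across 0.0014 z 0.2274 ((538.4196166992188, 37.449310302734375), (7.265615463256836, 6.787909984588623), 78.05842590332031)
14.2167 [0.39509389 0.3708774  0.30902686]
```

View pics/f1.png

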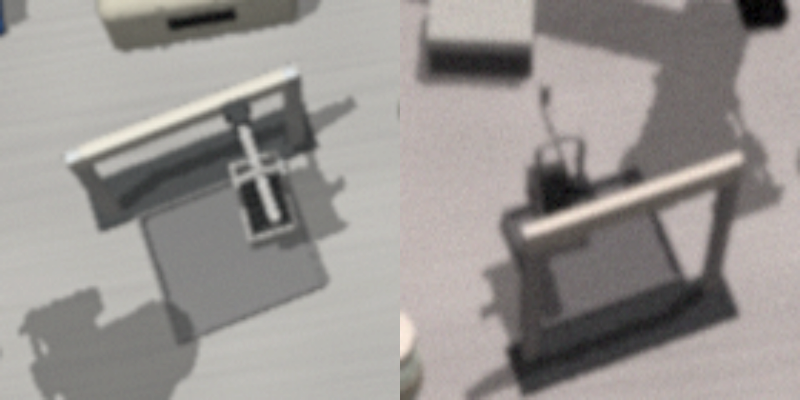

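The rack hangs on the arm with its box centre about 47 mm from the hinge, rim near 0.13, and the pin at the outer end. I'll wait and recheck that it is still and that the hook has not turned.

Call:
apply_moves:
  dp:
    - [0, 0, 0]
    - [0, 0, 0]
    - [0, 0, 0]
    - [0, 0, 0]
    - [0, 0, 0]
    - [0, 0, 0]
    - [0, 0, 0]
    - [0, 0, 0]
    - [0, 0, 0]
    - [0, 0, 0]
  turn:
    - [0, 0, 0]
    - [0, 0, 0]
    - [0, 0, 0]
    - [0, 0, 0]
    - [0, 0, 0]
    - [0, 0, 0]
    - [0, 0, 0]
    - [0, 0, 0]
    - [0, 0, 0]
    - [0, 0, 0]
  fingers: [0.4, 0.4, 0.4, 0.4, 0.4, 0.4, 0.4, 0.4, 0.4, 0.4]

```text
time_s: 15.05
ee_pos: [0.3951, 0.3709, 0.309]
orientation: [-0.07, -0.704, -0.07, 0.704]
force: [-0.2, 0.5, 0.0]
opening: 0.0347
```

Call:
apply_moves:
  dp:
    - [0, 0, 0]
    - [0, 0, 0]
    - [0, 0, 0]
    - [0, 0, 0]
    - [0, 0, 0]
    - [0, 0, 0]
    - [0, 0, 0]
    - [0, 0, 0]
    - [0, 0, 0]
    - [0, 0, 0]
  turn:
    - [0, 0, 0]
    - [0, 0, 0]
    - [0, 0, 0]
    - [0, 0, 0]
    - [0, 0, 0]
    - [0, 0, 0]
    - [0, 0, 0]
    - [0, 0, 0]
    - [0, 0, 0]
    - [0, 0, 0]
  fingers: [0.4, 0.4, 0.4, 0.4, 0.4, 0.4, 0.4, 0.4, 0.4, 0.4]

```text
time_s: 15.88
ee_pos: [0.3951, 0.3709, 0.309]
orientation: [-0.07, -0.704, -0.07, 0.704]
force: [0.4, -0.0, -0.7]
opening: 0.0347
```

```bash
python3 f.py 2
python3 - <<'E'
from h import *
for n,c in[('top','t'),('scene','s')]:
    a=cv2.imread('pics/%sf1.png'%c).astype(int);b=cv2.imread('pics/%sf2.png'%c).astype(int)
    d=abs(cv2.blur(a.astype(np.float32),(3,3))-cv2.blur(b.astype(np.float32),(3,3))).max(-1)
    r=(slice(130,240),slice(150,280)) if c=='t' else (slice(150,260),slice(240,350))
    print(n,d[r].max(),d.max())
# bystanders before/after in the top view
a=cv2.blur(cv2.imread('pics/top0.png').astype(np.float32),(3,3));b=cv2.blur(cv2.imread('pics/tf2.png').astype(np.float32),(3,3))
d=abs(a-b).max(-1)
for nm,(x,y) in dict(jar=(290,150),tray=(363,191),dishes=(117,238),red1=(342,243),red2=(385,249)).items(): print(nm,np.median(d[y-12:y+12,x-12:x+12]),d[y-12:y+12,x-12:x+12].max())
s=cv2.imread('pics/scene0.png');e=cv2.imread('pics/sf2.png');cv2.imwrite('pics/ba.png',np.hstack([cv2.resize(cv2.imread('pics/top0.png'),(400,300)),cv2.resize(cv2.imread('pics/tf2.png'),(400,300))]))
E
```

```text
0.11 243 along 0.0108 0.0514 0.0839 across 0.0016 z 0.1221 ((580.31396484375, 46.0510368347168), (71.1905746459961, 45.67342758178711), 6.923480033874512)
0.2 130 along 0.0019 0.0446 0.0933 across 0.0008 z 0.2058 ((580.8370971679688, 45.930015563964844), (87.23531341552734, 43.1444091796875), 31.56537437438965)
0.2095 39 along 0.0004 0.0323 0.0929 across 0.0015 z 0.2126 ((580.3949584960938, 48.9288215637207), (91.80270385742188, 22.99593734741211), 3.930901050567627)
0.22 14 along 0.085 0.0896 0.0929 across 0.0014 z 0.2273 ((538.569580078125, 37.498714447021484), (7.2228684425354, 6.99923849105835), 78.48011016845703)
15.9833 [0.39503927 0.37091727 0.30904652]
top 4.6666718 7.7777786
scene 5.6666718 7.1111116
jar 3.3333359 4.6666718
tray 2.3333359 3.7777786
dishes 4.2222137 5.0
red1 2.5555573 3.8888931
red2 2.4444427 3.7777786
```

View pics/ba.png

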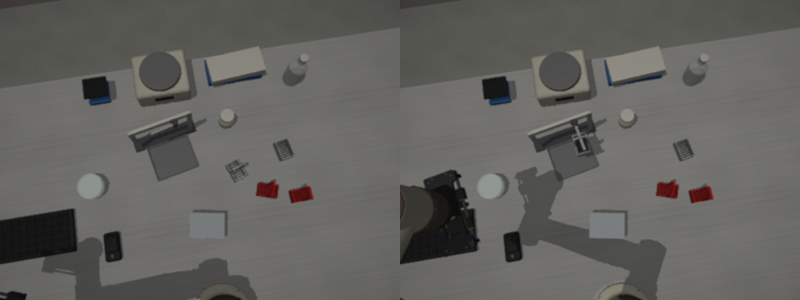

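```bash
python3 -c "
from plant import ctrl
print(ctrl.close_job(), ctrl.state()['time_s'])"
```

```text
the job is handed in; nothing more can be done
the job is handed in; nothing more can be done
```

I swung the hook fully out and hung the grey rack on its arm by the bail. I handed the job in at about 16 s of the 64 s allowed; it reports no verdict.

- **Hook:** I pushed the pin round until it met its end stop, with about 12.6 N at the wrist. The arm then measured 11.4° in world axes, against about 11.2° for square to the board. In the final top view the pin sits about 1.4 mm to one side. Points near the hinge show the same offset, so I take it as camera bias, not the hook having moved.
- **Rack:** I gripped the grey rack by one bail upright, passed the bail over the pin, lowered it onto the arm and let go. In the last views its box centre is about 47 mm from the hinge, between hinge and pin, with the rim about 0.13 m above the bench.
- **Stillness:** two pictures 1.7 s apart showed no movement. The rack hangs turned about 4° from the arm's line, and the robot is well clear of it.
- **Other objects:** the jar, tray, dishes and red racks look unchanged from the first picture.
- **Forces:** the arm force readings stayed far below the limits. While lowering, a sideways force of about 6 N appeared as the bail met the arm, and it went away on release.

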